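# Seat the sample tube on a hidden platform

### The arm

A 7-joint arm with a two-finger parallel gripper is mounted at the origin on a cart in front of the work surface, level with it; the furniture and walls round the work are solid. World frame = base frame: x ahead of the robot, y to its left, z up, the work surface at z = 0. Lengths are in m, angles in degrees, forces in N, time in s.
With the tool pointing down it reaches from about 0.425 to 1.025 m from the base axis. Payload 3.6 kg.
Tool frame: the origin (TCP) lies midway between the tips of the shut fingers; the grasp point (between the pads) lies 19 mm behind it; z points along the fingers, y is the line along which they close (so a half turn about z gives the same grasp; the last joint's range is limited). The gripper opens to 85 mm and grips with 20 to 120 N. Pads are 22 mm wide; open, the fingers measure 114 mm over their backs; the gripper's body (76 mm by 85 mm) begins 54 mm behind the grasp point. The pads swing forward as they close: fully open they stand 13 mm farther back than shut.
Start: joints at [67.294, 33.873, 2.773, 92.16, -1.908, 54.013, -1.931], TCP at [0.216, -0.692, 0.231] pointing down, gripper open.
Joint ranges: [-153.93, 153.93], [-27.13, 128.08], [-72.61, 78.16], [10.71, 143.7], [-87.88, 267.88], [4.46, 118.87], [-176.78, 176.78]. Speed limits (degrees/s): [147.25, 147.25, 180, 180, 180, 180, 180].

### API

Orientations are given as a 3x3 rotation matrix whose columns are the frame's x, y, z axes.
In Python, from station import state, get_image, camera_info, finish_job gives the robot as it stands.
- The arm moves only by the tool carry_out, never from a script. Its argument "increments" is a list of rows, each a list of 6 numbers: the shift along the world's x, y, z in m, then the turn, a rotation vector about the world's x, y, z in degrees. In form: [[x, y, z, rx, ry, rz], ...]. A call has 1 to 8 rows; each row is the pose to reach, as a shift and turn from the pose commanded when the call began; what a row does not reach only later rows make up. A row lasts 1/8 s, in which the tool goes at most 62.5 mm and 10.7 degrees, less where a joint would pass 70% of its speed; a pose out of reach is approached as far as the arm can. A call with a gripper value outside its range is refused whole. "grip" is the finger opening in m, from 0 to 0.0854, set as the call begins (left out, the last holds). The fingers move at their own pace and stop on an object; "squeeze" is the grip in N (left out, the last holds). Time passes only in rows, so rows that repeat a pose let the fingers close. It gives the time, the measured TCP pose, the force, the opening and the grip force at its end, in the units of the state.
- state(): the state, without advancing time (a new reading comes with each control period).
- get_image(name): name is "scene" or "top"; returns (picture, depth): 420x560x3 uint8, red, green, blue; 420x560 float32, m along the optical axis (not along the pixel's ray), 0 where there is no reading.
- camera_info(name): a dict with "mtx" (3x3 intrinsics, pixels), "view" (4x4, takes a point from world to camera coordinates). Camera axes: x right, y up, looking along -z (the intrinsics and any distortion apply to the point x, -y, -z); pixel columns grow to the right and rows downward; lengths in m; the calibration is good to about 2 mm. A picture is of the moment at which its call begins. camera_info takes no time and is no camera call.
- finish_job(): hands the job in; it is judged then, once.
The state is a dict: "time": time; "joint_positions": joint angles; "qvel": joint speeds; "tau": joint torques, N m; "position": TCP position; "eef_rot": TCP orientation; "contact_force": force on the tool from outside, world axes, zero at the start; "ft_torque": the same for the moment, N m; "gripper_width": finger opening in m; "grasp_force": force on a finger pad.
Only numpy, scipy, OpenCV 4.12 (cv2) and the standard library are available. Lean on these libraries where they do the work, as an engineer would, in place of code of your own. Each camera call takes 0.05 s, during which the arm holds its last target. There are 200 camera calls.

### The job

Take the orange-capped tube out of the green rack at the front of the bench and lower it upright into the well of the white block until you feel it come to rest on the hidden platform inside, then let go. The sample is layered: do not let it drop onto the platform, even by a centimetre, and do not press it down hard. Leave the blue-capped tube in its place in the rack.

Things in the scene. Friction and masses are not known exactly. Their poses are not given: they have to be found in the camera images.
- tube_orange: Closed plastic tube with a round orange screw cap, 115 mm tall, 27 mm in diameter (cap 30 mm), 50 to 90 g, upright in the green rack. Origin: centre of its underside, z up along the tube. It stands by itself. Grip it across the cap, about 96 mm above the origin, so that the fingers stay above the well's mouth.
- tube_blue: The same tube with a blue cap, in the same row of the rack, 102 mm from the orange one. Not to be disturbed. Origin: centre of its underside.
- rack: Green tube rack at the front of the bench (not the one far back), fixed, 78 x 148 x 57 mm (x, y, z), 8 square cells of 32 mm. Origin: centre of its underside; y along its length. The tubes stand on its 3 mm floor at rack x = -17 mm, y = +51 and -51 mm (in either order); the rest is empty; the fingers best close along the rack's x. Lift 70 mm to clear.
- holder: White plastic block, 90 x 90 x 95 mm high, black lock knob on one side, fixed to the bench. Origin: centre of its underside. In the well in its top is a platform with a rubber pad that yields 0.4 mm per N, up to 6 mm, and resists 0.1 N more per mm/s of speed; beyond 6 mm it is rigid. 3 to 6 N more on the tool tells that the tube is seated.
- well_mouth (a point): Centre of the round well mouth in the middle of the block's top face, 95 mm above the bench. z up. The well is straight, 40 mm in diameter, mouth chamfered 4 mm. The platform in it was set by somebody else: its top is anywhere from 25 to 71 mm below the mouth, not measured, so it must be felt. Kept within 5 mm of the well's axis, the tube touches nothing before.

How it is judged (in metres and radians):
At the end, for the whole second after the job is handed in: The orange-capped tube stands in the well on the platform (at least 18 mm below the mouth, within 12 mm of its axis, within 11 degrees of upright), released and at rest; the blue-capped tube is within 20 mm of where it stood (horizontal distance between tube_orange and well_mouth below 0.012 m and z of tube_orange in the frame of well_mouth below -0.018 m and angle between tube_orange's own z axis and vertical below 0.2 rad and linear speed of tube_orange below 0.02 m/s and distance of tube_blue from where it was at the start of the episode below 0.02 m); the robot touches nothing.
It fails at once if the orange-capped tube is dropped: inside the well it moves faster than 0.35 m/s (a fall of about 6 mm) (horizontal distance between tube_orange and well_mouth below 0.03 m and z of tube_orange in the frame of well_mouth below -0.005 m and linear speed of tube_orange above 0.35 m/s).
It fails at once if the orange-capped tube is pressed against the block or its platform with more than 30 N (contact force between tube_orange and holder above 30 N).
It fails at once if the blue-capped tube is moved by more than 30 mm (distance of tube_blue from where it was at the start of the episode above 0.03 m).
It also fails if it takes over 42 s, if anything falls off the work surface, if the arm or the gripper's body presses on something with over 40 N, if the wrist force passes 120 N, or if a joint passes its speed limit or range.

## Working session

There is one attempt and no reset: what is moved stays moved. The work goes in short steps, Python scripts to look and compute and a tool call to move; the robot and the scene stay as the last step left them, time stands still between calls to the robot, and variables do not carry over. Pictures are saved under pics/ and viewed, at most 10 in all, crops included, and the job is handed in when it is done.

Besides the shell and the picture viewer there is one more tool, called after ">>>" by a JSON object that holds its "name" and its "arguments", one argument or row to a line. carry_out: Moves the arm, as the interface text tells. Its arguments: {"type":"object","properties":{"increments":{"type":"array"},"grip":{"type":"number"},"squeeze":{"type":"number"}},"required":["increments"]}

```bash
mkdir -p pics; cat > h.py <<'E'
import numpy as np, cv2
from station import state,get_image,camera_info,finish_job
def cloud(name):
    im,d=get_image(name); ci=camera_info(name); K=np.array(ci["mtx"]);V=np.array(ci["view"])
    v,u=np.mgrid[:d.shape[0],:d.shape[1]]
    x=(u-K[0,2])/K[0,0]*d; y=(v-K[1,2])/K[1,1]*d
    P=np.stack([x,-y,-d,np.ones_like(d)],-1)@np.linalg.inv(V).T
    P=P[...,:3]; P[d==0]=np.nan
    return im,P
E
python3 - <<'E'
from h import *
s=state(); print({k:np.round(v,3).tolist() for k,v in s.items()})
for n in("scene","top"):
    im,P=cloud(n); np.savez(n+".npz",im=im,P=P)
    print(n,np.round(np.linalg.inv(camera_info(n)["view"])[:3,3],3),[k for k in camera_info(n)])
    cv2.imwrite(f"pics/{n}1.png",im[...,::-1])
E
```

```text
{'time': 0.0, 'joint_positions': [67.295, 33.924, 2.768, 92.236, -1.907, 54.012, -1.931], 'qvel': [-0.044, 0.022, 0.094, 0.006, -0.068, -0.005, -0.033], 'tau': [0.0, -54.868, 1.547, -19.812, 0.009, 0.009, -0.0], 'position': [0.216, -0.691, 0.23], 'eef_rot': [[0.954, 0.298, -0.001], [0.298, -0.954, 0.002], [-0.0, -0.002, -1.0]], 'contact_force': [-0.281, 0.462, 0.219], 'ft_torque': [-0.05, -0.003, 0.028], 'grasp_force': 0.0, 'gripper_width': 0.085}
scene [0.066 0.421 0.668] ['mtx', 'view']
top [ 0.336 -0.059  0.971] ['mtx', 'view']
```

View pics/scene1.png

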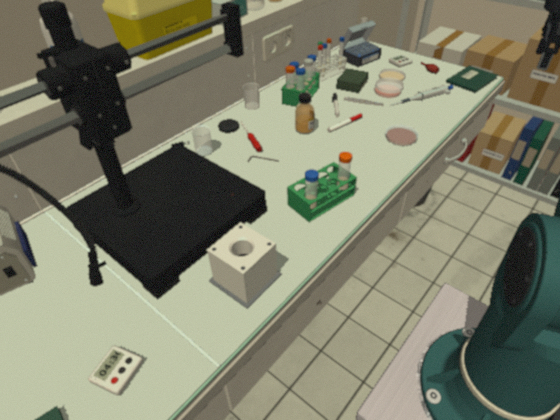

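View pics/top1.png

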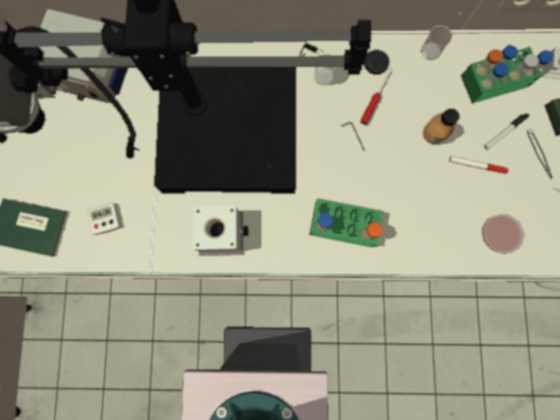

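The scene view shows the white block at (243,262), and the green rack with the blue cap at (312,177) and the orange cap at (345,158). In the top view the well is at (217,228), the blue cap at (326,220) and the orange cap at (375,230). A dark boom stands behind the block.

```bash
python3 - <<'E'
from h import *
D={n:np.load(n+".npz") for n in("scene","top")}
for n in D:
    im,P=D[n]["im"],D[n]["P"]; hsv=cv2.cvtColor(im,cv2.COLOR_RGB2HSV); H,S,Vv=hsv[...,0].astype(int),hsv[...,1],hsv[...,2]
    near=(P[...,0]<.75)&(P[...,0]>.3)&(abs(P[...,1])<.5)
    for nm,m in(("orange",(H<15)&(S>140)&(Vv>120)),("blue",(H>100)&(H<125)&(S>110))):
        q=P[m&near&(P[...,2]>.06)&(P[...,2]<.15)]
        if len(q)==0: print(n,nm,"none");continue
        z=np.nanpercentile(q[:,2],90); t=q[q[:,2]>z-.006]
        c,r=cv2.minEnclosingCircle(t[:,:2].astype(np.float32)); print(n,nm,len(q),len(t),"z",z.round(4),"mean",t.mean(0).round(4),"circ",np.round(c,4),round(r,4))
    m=near&(H>35)&(H<90)&(S>100)&(P[...,2]>.045)&(P[...,2]<.065)
    q=P[m]; print(n,"rack",len(q),cv2.minAreaRect(q[:,:2].astype(np.float32)))
    m=near&(P[...,2]>.088)&(P[...,2]<.102)&(S<60)
    nl,l,st,ce=cv2.connectedComponentsWithStats(m.astype(np.uint8))
    i=1+np.argmax(st[1:,4]); q=P[l==i]; print(n,"holder",len(q),q.mean(0).round(4),cv2.minAreaRect(q[:,:2].astype(np.float32)))
# tall things
P=D["top"]["P"]
for z0,z1 in((.13,.3),(.3,.5),(.5,.9)):
    q=P[(P[...,2]>z0)&(P[...,2]<z1)&(P[...,0]>.25)]
    if len(q): print(z0,z1,len(q),"x",np.percentile(q[:,0],[0,5,95]).round(3),"y",np.percentile(q[:,1],[0,5,95,100]).round(3))
E
```

```text
scene orange 106 90 z 0.1183 mean [ 0.4499 -0.2436  0.1171] circ [ 0.452  -0.2457] 0.0159
scene blue 120 100 z 0.1186 mean [ 0.4768 -0.1349  0.1175] circ [0.6052 0.0018] 0.2126
scene rack 587 ((0.5968570709228516, -0.024368613958358765), (0.554167628288269, 0.22144430875778198), 74.07576751708984)
scene holder 1693 [0.4548 0.087  0.0942] ((0.45703649520874023, 0.08436049520969391), (0.09160017967224121, 0.09182700514793396), 0.8804320096969604)
top orange 176 159 z 0.1195 mean [ 0.4522 -0.247   0.1177] circ [ 0.4526 -0.2473] 0.0146
top blue 157 154 z 0.1196 mean [ 0.4717 -0.1474  0.1177] circ [ 0.472  -0.1474] 0.0146
top rack 874 ((0.4776517450809479, -0.19977246224880219), (0.14500822126865387, 0.07445836067199707), 78.87518310546875)
top holder 1556 [0.4586 0.0825 0.0947] ((0.4588780403137207, 0.08313965052366257), (0.09019096195697784, 0.09027249366044998), 1.4352880716323853)
0.13 0.3 3455 x [0.63  0.633 0.745] y [0.108 0.126 0.473 0.581]
0.3 0.5 15028 x [0.63  0.678 0.736] y [-0.19  -0.17   0.396  0.425]
```

>>> {"name": "carry_out", "arguments": {
  "increments": [
    [0.009,0.018,0,0,0,2.5],
    [0.028,0.053,0,0,0,7.4],
    [0.052,0.098,-0.005,0,0,13.5],
    [0.078,0.147,-0.01,0,0,20.3],
    [0.104,0.196,-0.015,0,0,27],
    [0.13,0.245,-0.02,0,0,34],
    [0.156,0.294,-0.025,0,0,40.7],
    [0.18,0.338,-0.03,0,0,46.8]
  ],
  "grip": 0.07
}}

```text
time: 1.1
position: [0.3969, -0.3504, 0.2014]
eef_rot: [[0.429, 0.903, 0.0], [0.903, -0.429, 0.001], [0.001, -0.0, -1.0]]
contact_force: [0.0, 0.2, -0.0]
gripper_width: 0.0698
grasp_force: 0.0
```

>>> {"name": "carry_out", "arguments": {
  "increments": [
    [0.022,0.042,-0.005,0,0,6],
    [0.038,0.073,-0.01,0,0,10],
    [0.049,0.094,-0.018,0,0,13],
    [0.0555,0.105,-0.025,0,0,14.5],
    [0.0565,0.107,-0.03,0,0,14.8],
    [0.0565,0.107,-0.03,0,0,14.8]
  ]
}}

```text
time: 1.85
position: [0.4518, -0.248, 0.1707]
eef_rot: [[0.193, 0.981, -0.002], [0.981, -0.193, -0.0], [-0.0, -0.001, -1.0]]
contact_force: [0.1, 0.5, -0.1]
gripper_width: 0.0705
grasp_force: 0.0
```

```bash
python3 - <<'E'
from h import *
s=state();print(s["time"],np.round(s["position"],4),np.round(s["eef_rot"],3).tolist(),s["contact_force"],s["gripper_width"])
im,P=cloud("scene"); cv2.imwrite("pics/s2.png",cv2.resize(im[110:290,200:440,::-1],None,fx=3,fy=3))
E
```

```text
1.85 [ 0.4518 -0.248   0.1707] [[0.193, 0.981, -0.002], [0.981, -0.193, -0.0], [-0.0, -0.001, -1.0]] [ 0.12810705  0.45166163 -0.12118355] 0.07049471980687827
```

View pics/s2.png

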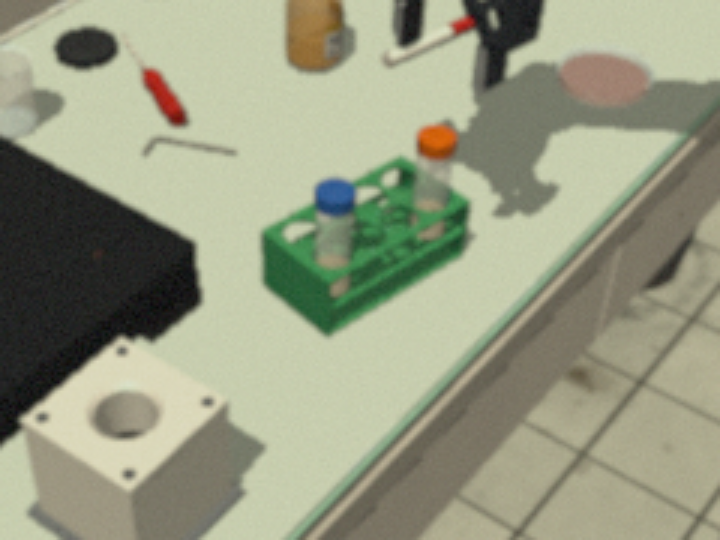

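The scene crop shows the fingers above and on either side of the orange cap at (437,140), with both tubes upright. Next I lower and grip.

>>> {"name": "carry_out", "arguments": {
  "increments": [
    [0.0005,0.0005,-0.02,0,0,0],
    [0.0005,0.0005,-0.045,0,0,0],
    [0.0005,0.0005,-0.07,0,0,0],
    [0.0005,0.0005,-0.085,0,0,0],
    [0.0005,0.0005,-0.091,0,0,0],
    [0.0005,0.0005,-0.091,0,0,0]
  ]
}}

```text
time: 2.65
position: [0.4532, -0.2468, 0.0803]
eef_rot: [[0.192, 0.981, 0.0], [0.981, -0.192, -0.0], [-0.0, 0.0, -1.0]]
contact_force: [0.6, 0.4, -0.1]
gripper_width: 0.0702
grasp_force: 0.0
```

>>> {"name": "carry_out", "arguments": {
  "increments": [
    [0,0,0,0,0,0],
    [0,0,0,0,0,0],
    [0,0,0,0,0,0],
    [0,0,0,0,0,0],
    [0,0,0,0,0,0],
    [0,0,0,0,0,0]
  ],
  "grip": 0.02,
  "squeeze": 35
}}

```text
time: 3.4
position: [0.4535, -0.2467, 0.081]
eef_rot: [[0.192, 0.981, 0.001], [0.981, -0.192, -0.001], [-0.0, 0.001, -1.0]]
contact_force: [-0.9, 0.4, 5.6]
gripper_width: 0.026
grasp_force: 34.2
```

>>> {"name": "carry_out", "arguments": {
  "increments": [
    [0,0,0.008,0,0,0],
    [0,0,0.02,0,0,0],
    [0,0,0.04,0,0,0],
    [0,0,0.065,0,0,0],
    [0,0,0.09,0,0,0],
    [0,0,0.115,0,0,0],
    [0,0,0.135,0,0,0],
    [0,0,0.15,0,0,0]
  ]
}}

```text
time: 4.4
position: [0.4532, -0.2465, 0.2318]
eef_rot: [[0.192, 0.981, 0.001], [0.981, -0.192, -0.001], [-0.0, 0.001, -1.0]]
contact_force: [0.6, 0.3, -0.9]
gripper_width: 0.0259
grasp_force: 34.5
```

```bash
python3 - <<'E'
from h import *
s=state();print(s["time"],np.round(s["position"],4),s["contact_force"],s["gripper_width"])
im,P=cloud("scene"); cv2.imwrite("pics/s3.png",cv2.resize(im[60:260,240:460,::-1],None,fx=3,fy=3))
E
```

```text
4.4 [ 0.4532 -0.2465  0.2318] [ 0.63830166  0.34548103 -0.94563602] 0.02591172985575199
```

View pics/s3.png

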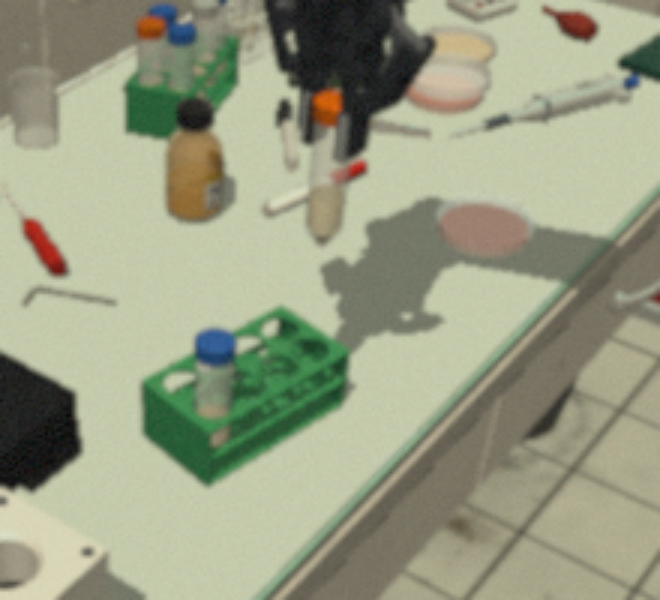

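The orange tube is held upright, with its cap at (328,105) and its tip at (322,240). The blue tube is still in the rack. I carry it across to above the well.

>>> {"name": "carry_out", "arguments": {
  "increments": [
    [0,0.006,0,0,0,0],
    [0,0.022,0,0,0,0],
    [0.001,0.047,0,0,0,0],
    [0.001,0.08,0,0,0,0],
    [0.002,0.12,0,0,0,0],
    [0.003,0.16,0,0,0,0],
    [0.003,0.2,0,0,0,0],
    [0.004,0.24,0,0,0,0]
  ]
}}

```text
time: 5.45
position: [0.4558, -0.004, 0.2295]
eef_rot: [[0.19, 0.982, -0.002], [0.982, -0.19, 0.0], [-0.0, -0.002, -1.0]]
contact_force: [0.5, 0.5, -1.2]
gripper_width: 0.0261
grasp_force: 34.5
```

>>> {"name": "carry_out", "arguments": {
  "increments": [
    [0.0005,0.034,0,0,0,0],
    [0.0005,0.06,0,0,0,0],
    [0.0005,0.077,0,0,0,0],
    [0.0005,0.086,0,0,0,0],
    [0.0005,0.09,0,0,0,0],
    [0.0005,0.09,0,0,0,0],
    [0.0005,0.09,0,0,0,0],
    [0.0005,0.09,0,0,0,0]
  ]
}}

```text
time: 6.45
position: [0.4577, 0.0828, 0.2303]
eef_rot: [[0.193, 0.981, -0.0], [0.981, -0.193, -0.0], [-0.0, -0.0, -1.0]]
contact_force: [-0.2, 0.1, -0.0]
gripper_width: 0.026
grasp_force: 34.5
```

```bash
python3 - <<'E'
from h import *
s=state();print(s["time"],np.round(s["position"],4),s["contact_force"],s["gripper_width"])
im,P=cloud("scene"); cv2.imwrite("pics/s4.png",cv2.resize(im[130:310,160:360,::-1],None,fx=3,fy=3))
p=np.array(s["position"])
near=(abs(P[...,0]-p[0])<.06)&(abs(P[...,1]-p[1])<.06)
cam=np.linalg.inv(camera_info("scene")["view"])[:3,3]
for z in np.arange(.14,.28,.01):
    q=P[near&(P[...,2]>z)&(P[...,2]<=z+.01)]
    if len(q): print(round(z,3),len(q),q.mean(0).round(4),q.min(0).round(4)[:2],q.max(0).round(4)[:2])
hsv=cv2.cvtColor(im,cv2.COLOR_RGB2HSV)
m=(hsv[...,0]<15)&(hsv[...,1]>140)&near; q=P[m]; print("cap",len(q),q.mean(0),q.min(0),q.max(0))
im2,_=cloud("top"); cv2.imwrite("pics/t4.png",cv2.resize(im2[170:290,150:310,::-1],None,fx=4,fy=4))
E
```

```text
6.45 [0.4577 0.0828 0.2303] [-0.18670625  0.08786152 -0.00673238] 0.026046891720683318
0.15 3 [0.4517 0.0866 0.1574] [0.4503 0.0856] [0.4533 0.0875]
0.16 23 [0.4484 0.0891 0.1675] [0.4423 0.0764] [0.4627 0.0953]
0.17 62 [0.4482 0.0889 0.1748] [0.4414 0.0735] [0.4612 0.0965]
0.18 68 [0.4481 0.0894 0.1849] [0.4417 0.0757] [0.463  0.0964]
0.19 74 [0.4481 0.089  0.1949] [0.4414 0.0736] [0.4639 0.0961]
0.2 74 [0.4484 0.0894 0.2051] [0.4423 0.0731] [0.4617 0.0963]
0.21 73 [0.4481 0.0886 0.215 ] [0.4419 0.0733] [0.4649 0.0959]
0.22 51 [0.4508 0.0922 0.2244] [0.4388 0.0778] [0.4637 0.0963]
0.23 70 [0.4503 0.0928 0.2357] [0.4308 0.0795] [0.4775 0.0981]
0.24 110 [0.4461 0.0924 0.245 ] [0.4298 0.0812] [0.4775 0.0977]
0.25 116 [0.4445 0.0924 0.2552] [0.4288 0.0805] [0.4776 0.0984]
0.26 150 [0.4574 0.0899 0.2656] [0.4288 0.0697] [0.4783 0.0985]
0.27 98 [0.4549 0.0929 0.2763] [0.4132 0.0823] [0.4968 0.1035]
0.28 186 [0.4448 0.0926 0.2844] [0.4059 0.0778] [0.505  0.1055]
cap 129 [0.45708468 0.09044119 0.269318  ] [0.41820226 0.07052164 0.24553093] [0.47214706 0.10329276 0.35260138]
```

View pics/s4.png

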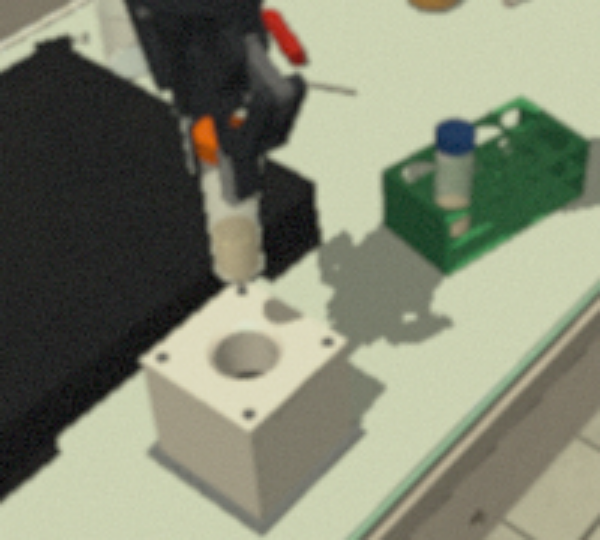

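The tube hangs vertical over the mouth, with its foot at about (237,275) and the mouth at (247,352). It is within 3 mm of the axis. I lower it to just short of the shallowest possible platform.

>>> {"name": "carry_out", "arguments": {
  "increments": [
    [0.001,0.001,-0.01,0,0,0],
    [0.001,0.001,-0.025,0,0,0],
    [0.001,0.001,-0.042,0,0,0],
    [0.001,0.001,-0.056,0,0,0],
    [0.001,0.001,-0.066,0,0,0],
    [0.001,0.001,-0.073,0,0,0],
    [0.001,0.001,-0.075,0,0,0],
    [0.001,0.001,-0.075,0,0,0]
  ]
}}

```text
time: 7.55
position: [0.4589, 0.0846, 0.1554]
eef_rot: [[0.192, 0.981, 0.0], [0.981, -0.192, 0.0], [0.0, 0.0, -1.0]]
contact_force: [-0.2, -0.0, 0.4]
gripper_width: 0.0261
grasp_force: 34.5
```

>>> {"name": "carry_out", "arguments": {
  "increments": [
    [0,0,-0.002,0,0,0],
    [0,0,-0.004,0,0,0],
    [0,0,-0.004,0,0,0]
  ]
}}

```text
time: 7.92
position: [0.4586, 0.0844, 0.1513]
eef_rot: [[0.192, 0.981, -0.0], [0.981, -0.192, -0.0], [-0.0, -0.0, -1.0]]
contact_force: [-0.2, -0.9, -1.3]
gripper_width: 0.0258
grasp_force: 34.5
```

>>> {"name": "carry_out", "arguments": {
  "increments": [
    [0,0,-0.002,0,0,0],
    [0,0,-0.004,0,0,0],
    [0,0,-0.004,0,0,0]
  ]
}}

```text
time: 8.3
position: [0.4586, 0.0844, 0.1471]
eef_rot: [[0.192, 0.981, -0.0], [0.981, -0.192, -0.0], [-0.0, -0.0, -1.0]]
contact_force: [-0.9, 0.8, -1.0]
gripper_width: 0.0258
grasp_force: 34.5
```

>>> {"name": "carry_out", "arguments": {
  "increments": [
    [0,0,-0.002,0,0,0],
    [0,0,-0.004,0,0,0],
    [0,0,-0.004,0,0,0]
  ]
}}

```text
time: 8.68
position: [0.4585, 0.0844, 0.1431]
eef_rot: [[0.192, 0.981, -0.0], [0.981, -0.192, -0.0], [-0.0, -0.0, -1.0]]
contact_force: [-0.3, 0.2, -0.4]
gripper_width: 0.026
grasp_force: 34.5
```

>>> {"name": "carry_out", "arguments": {
  "increments": [
    [0,0,-0.002,0,0,0],
    [0,0,-0.004,0,0,0],
    [0,0,-0.004,0,0,0]
  ]
}}

```text
time: 9.05
position: [0.4586, 0.0844, 0.1391]
eef_rot: [[0.192, 0.981, -0.0], [0.981, -0.192, -0.0], [-0.0, -0.0, -1.0]]
contact_force: [-0.7, -0.0, 0.1]
gripper_width: 0.026
grasp_force: 34.5
```

>>> {"name": "carry_out", "arguments": {
  "increments": [
    [0,0,-0.002,0,0,0],
    [0,0,-0.004,0,0,0],
    [0,0,-0.004,0,0,0]
  ]
}}

```text
time: 9.43
position: [0.4585, 0.0844, 0.1351]
eef_rot: [[0.192, 0.981, -0.0], [0.981, -0.192, -0.0], [-0.0, -0.0, -1.0]]
contact_force: [-0.4, -0.1, -1.3]
gripper_width: 0.026
grasp_force: 34.5
```

>>> {"name": "carry_out", "arguments": {
  "increments": [
    [0,0,-0.002,0,0,0],
    [0,0,-0.004,0,0,0],
    [0,0,-0.004,0,0,0]
  ]
}}

```text
time: 9.8
position: [0.4588, 0.0846, 0.1313]
eef_rot: [[0.192, 0.981, 0.0], [0.981, -0.192, -0.0], [0.0, 0.0, -1.0]]
contact_force: [-0.2, 0.4, 1.2]
gripper_width: 0.0261
grasp_force: 34.6
```

>>> {"name": "carry_out", "arguments": {
  "increments": [
    [0,0,-0.001,0,0,0],
    [0,0,-0.001,0,0,0],
    [0,0,-0.001,0,0,0]
  ]
}}

```text
time: 10.18
position: [0.4588, 0.0846, 0.1304]
eef_rot: [[0.192, 0.981, 0.0], [0.981, -0.192, 0.0], [0.0, 0.0, -1.0]]
contact_force: [0.1, 0.1, 3.5]
gripper_width: 0.0262
grasp_force: 34.8
```

Seated: about 4 N above the baseline, rising 2.3 N per mm, which matches the pad. I let go.

>>> {"name": "carry_out", "arguments": {
  "increments": [
    [0,0,0,0,0,0],
    [0,0,0,0,0,0]
  ],
  "squeeze": 20
}}

```text
time: 10.42
position: [0.4588, 0.0845, 0.1304]
eef_rot: [[0.192, 0.981, 0.0], [0.981, -0.192, 0.0], [0.0, 0.0, -1.0]]
contact_force: [-0.5, 0.5, 4.0]
gripper_width: 0.0261
grasp_force: 34.8
```

>>> {"name": "carry_out", "arguments": {
  "increments": [
    [0,0,0,0,0,0],
    [0,0,0,0,0,0],
    [0,0,0,0,0,0],
    [0,0,0,0,0,0],
    [0,0,0,0,0,0]
  ],
  "grip": 0.06
}}

```text
time: 11.05
position: [0.4587, 0.0845, 0.1303]
eef_rot: [[0.192, 0.981, -0.0], [0.981, -0.192, -0.0], [-0.0, -0.0, -1.0]]
contact_force: [0.0, 0.2, -0.2]
gripper_width: 0.0598
grasp_force: 0.0
```

```bash
python3 - <<'E'
from h import *
s=state();print(s["time"],np.round(s["position"],4),s["contact_force"],s["gripper_width"])
im,P=cloud("scene"); cv2.imwrite("pics/s5.png",cv2.resize(im[130:310,160:360,::-1],None,fx=3,fy=3))
E
```

```text
11.05 [0.4587 0.0845 0.1303] [ 0.03099176  0.19358849 -0.15754307] 0.05976941932316925
```

View pics/s5.png

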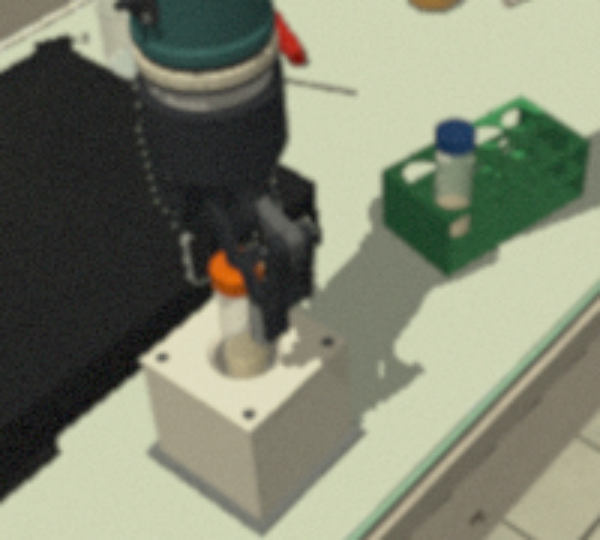

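The tube stands upright in the well, with its cap at (232,270), and the fingers are open around it. I retreat straight up.

>>> {"name": "carry_out", "arguments": {
  "increments": [
    [0,0,0.008,0,0,0],
    [0,0,0.022,0,0,0],
    [0,0,0.042,0,0,0],
    [0,0,0.067,0,0,0],
    [0,0,0.092,0,0,0],
    [0,0,0.11,0,0,0],
    [0,0,0.12,0,0,0],
    [0,0,0.12,0,0,0]
  ]
}}

```text
time: 12.1
position: [0.4591, 0.0846, 0.2512]
eef_rot: [[0.192, 0.981, 0.002], [0.981, -0.192, 0.0], [0.001, 0.002, -1.0]]
contact_force: [-0.4, 0.1, -0.7]
gripper_width: 0.0601
grasp_force: 0.0
```

```bash
python3 - <<'E'
from h import *
s=state();print(s["time"],np.round(s["position"],4),s["contact_force"])
im,P=cloud("scene"); cv2.imwrite("pics/s6.png",cv2.resize(im[130:310,160:360,::-1],None,fx=3,fy=3))
hsv=cv2.cvtColor(im,cv2.COLOR_RGB2HSV)
m=(hsv[...,0]<15)&(hsv[...,1]>140)&(abs(P[...,0]-.458)<.04)&(abs(P[...,1]-.084)<.04)&(P[...,2]<.2)
q=P[m]; z=np.percentile(q[:,2],95); t=q[q[:,2]>z-.004]; print(z,t.mean(0))
E
```

```text
12.1 [0.4591 0.0846 0.2512] [-0.43684963  0.06810006 -0.7387809 ]
0.1699216901004568 [0.45559958 0.08511215 0.1683649 ]
```

View pics/s6.png

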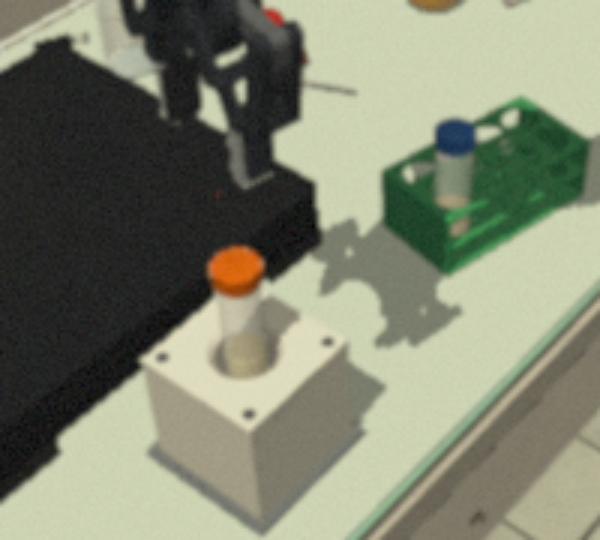

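The orange tube stands upright in the well, its cap at (237,270) and its top at z = 0.169. The gripper is clear and the blue tube has not moved.

```bash
python3 -c "
from station import *
print(finish_job())"
```

```text
the job is handed in; nothing more can be done
None
```

The orange-capped tube is upright in the well, resting on the platform about 41 mm below the mouth; I felt about 4 N at contact before letting go. The blue-capped tube is still in its place, and the job was handed in at about 12 s, with no verdict returned.

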